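# Catch the tumbled stones and put them on the scale

## Task

Unlock the stone dispenser by turning its dial clicking clockwise to the green dot. Then hold the blue bowl (its slanted wooden tab is the grip) under the chute's mouth and gently push the yellow plate in with its far rim, which lifts the gate, and catch all four stones in the held bowl as they slide off. Finally stand the bowl with the stones in it on the middle of the scale's pan and let go, leaving the dial at the green dot and the other things on the table where they stand.

Things in the scene. Friction and masses are not known exactly. Their poses are not given: they have to be found in the camera images.
- dial (a joint): Lock dial on top of the dispenser's housing, rad: it clicks (spring detents) at 0, 0.35, 0.70, 1.05, 1.40, 1.75 and grows clockwise seen from above. The gate can rise only at 1.40 (click 4, the larger, green dot); elsewhere it is blocked. About 0.1 N m carries it over a click. It starts at click 0, 1 or 2.
- dial_grip (a point): On the dial's vertical axis at gripping height, z 187 mm. Black dial: disc of 48 diameter with an upright bar across it to pinch, 46 long, 14 thick, from z 164 to 194. The bar's length is this point's x axis (turns with the dial); a white line on its top, on the -x half, is the pointer: at 0 it points to the dispenser's -x.
- dispenser: Wooden stone dispenser, fixed. Origin on the table below the lip; x horizontal, up-chute; z up. The dial's axis is at x 15, y 135 mm; its white housing covers x -35 to 65, y 90 to 180, to z 150, with six dots round the dial (five black). Chute and gate guides are at most 35 mm either side of y 0, z up to 223. A wooden pedestal begins at x 75. Below the lip is free room.
- lip (a point): Middle of the chute's lower edge, where stones leave it, z 120 mm. Axes are the dispenser's. The chute is 36 wide inside, slopes 28 degrees; the stones leave towards -x and fall within 70 mm of the lip. The red gate, a vertical plate, stands 12 mm up-chute of the lip.
- push_face (a point): Middle of the front (-x) face of the yellow push plate below the chute, 64 wide, 36 tall, z 73 to 109 mm, 18 mm up-chute of the lip at rest; axes are the dispenser's. Pushed towards +x it slides 20 mm to a stop against a spring (about 3 N at first, 6 N at the stop) and raises the gate 2 mm per mm; stones pass from 13 mm on. Let go, it springs back.
- push (a joint): How far the push plate is pushed in, m, 0 to 0.020.
- bowl_center (a point): Centre of the loose blue catch bowl, half-way up (27.5 mm above its underside). Round, flared: 76 across at the foot, 124 at the rim, 55 tall, wall 4, floor 5 mm thick, about 120 g. Its grip tab stands on the bowl's own -x side; z is up.
- bowl_tab (a point): Centre of the bowl's flat wooden grip tab, 89 mm from the bowl's axis to its -x side, 71 above its underside: 76 wide along the bowl's y, 9 thick, 46 long. It rises outwards from the rim, leaning 35 degrees from vertical away from the bowl: its long direction in the bowl's axes (also this point's) is (-0.57, 0, 0.82). Pinch it across its thickness, fingers pointing down along it.
- pan (a point): Centre of the top of the scale's square steel pan, 140 x 140 mm, z 48 mm. The white scale body reaches 115 mm to the -x side (34 tall there). Fixed to the table.
- stone1_c (a point): Centre of the purple stone, 24 x 22 x 16 mm, 22 g; number 1 in the row waiting on the chute behind the gate.
- stone2_c (a point): Centre of the pink stone, 23 x 20 x 17 mm, 22 g; number 2 in the row waiting on the chute behind the gate.
- stone3_c (a point): Centre of the green stone, 24 x 21 x 15 mm, 22 g; number 3 in the row waiting on the chute behind the gate.
- stone4_c (a point): Centre of the orange stone, 22 x 22 x 17 mm, 22 g; number 4 in the row waiting on the chute behind the gate.
- obelisk: Bystander: black pointed stone standing upright, 32 wide, 78 tall mm. Origin at its underside's centre.
- agate: Bystander: flat brown agate disc, 72 across, 12 tall mm. Origin at its underside's centre.
- pyrite: Bystander: golden cube cluster, about 45 wide, 50 tall mm. Origin at its underside's centre.
- ammonite: Bystander: brick-red round fossil with spiral, 84 across, 19 tall mm. Origin at its underside's centre.
- jar: Bystander: amber glass jar with white lid, 64 across, 85 tall mm. Origin at its underside's centre.
- quartz: Bystander: whitish crystal lump, 60 across, 55 tall mm. Origin at its underside's centre.
- brush: Bystander: dusting brush with wooden handle lying down, 160 long mm. Origin at its underside's centre.
Mind the look-alikes: they are no part of the job. Of the things that look like the part that bears bowl_center, the smaller one is meant.

How it is judged:
By the outcome, as a careful person would: the job done as asked, in the order asked, and still so for the second after the job is handed in, with the robot touching nothing.
It also fails if it takes over 67 s, if anything falls off the work surface, if the arm or the gripper's body presses on something with over 40 N, if the wrist force passes 120 N, or if a joint passes its speed limit or range.

## Robot

A 6-joint arm with a two-finger parallel gripper is mounted at the origin on the work surface. World frame = base frame: x ahead of the robot, y to its left, z up, the work surface at z = 0. Lengths are in m, angles in rad, forces in N, time in s.
With the tool pointing down it reaches from about 0.325 to 0.85 m from the base axis. Payload 4.4 kg.
Tool frame: the origin (TCP) lies between the finger pads; the fingertips stand 19 mm ahead of it and the grasp point (between the pads) is the TCP; z points along the fingers, y is the direction in which the jaws open and shut (so a half turn about z gives the same grasp; the last joint's range is limited). The gripper opens to 94 mm and grips with 3 to 60 N. Pads are 16 mm wide; open, the fingers measure 119 mm over their backs; the gripper's body (75 mm by 177 mm) begins 78 mm behind the grasp point.
Start: joints at [0.957, 0.207, 1.542, -0, 1.393, -0.15], TCP at [0.257, 0.514, 0.224] pointing down, gripper open.
Joint ranges: [-2.73, 2.73], [-0.86, 2.22], [0.23, 2.46], [-1.11, 4.25], [0.08, 2.63], [-2.82, 2.82]. Speed limits (rad/s): [2.79, 2.79, 3.14, 3.14, 3.14, 3.14].

## Interface

Orientations are given as a rotation vector (axis times angle).
In Python, from workcell import ctrl gives the robot as it stands.
- The arm moves only by the shell command python3 -m creep 'ROWS'. ROWS is JSON, a list of rows, each a list of 7 numbers: the turn, a rotation vector about the tool's x, y, z in rad, then the shift along the tool's x, y, z in mm, then the finger opening in mm, from 0 to 94. A call has exactly 5 rows; each row is the pose to reach, as a shift and turn from the pose measured when the call began, along the tool's axes at that moment; what a row does not reach only later rows make up. A row lasts 1/10 s, in which the tool goes at most 50 mm and 8.59 degrees, less where a joint would pass 70% of its speed; a pose out of reach is approached as far as the arm can. A call with a gripper value outside its range is refused whole. The fingers move at their own pace and stop on an object; the grip force is fixed at half the most. Time passes only in rows, so rows that repeat a pose let the fingers close, or fill a call up. It gives the time, the measured TCP pose, the force and the opening at its end, in the units of the state.
- ctrl.get_state(): the state, without advancing time (a new reading comes with each control period).
- ctrl.camera(name): name is "scene" or "top"; returns the picture (480x640x3 uint8, blue, green, red); there is no depth.
- ctrl.camera_info(name): a dict with "fx", "fy", "cx", "cy" (pixels), "R" (3x3) and "t" (3): a world point X has camera coordinates R X + t. Camera axes: x right, y down, z forward; pixel columns grow to the right and rows downward; lengths in m; the calibration is good to about 2 mm. A picture is of the moment at which its call begins. camera_info takes no time and is no camera call.
- ctrl.sign_off(): hands the job in, once; it reports no verdict.
The state is a dict: "time_s": time; "joint_pos": joint angles; "qvel": joint speeds; "effort": joint torques, N m; "tool_pos": TCP position; "tcp_rot": TCP orientation; "ft_force": force on the tool from outside, world axes, zero at the start; "torque": the same for the moment, N m; "finger_gap": opening from 0.0 (shut) to 1.0 (fully open).
Only numpy, scipy, OpenCV 4.12 (cv2) and the standard library are available. Lean on these libraries where they do the work, as an engineer would, in place of code of your own. Each camera call takes 0.05 s, during which the arm holds its last target. There are 200 camera calls.

## Working session

There is one attempt and no reset: what is moved stays moved. The work goes in short steps, Python scripts to look and compute and a shell command to move; the robot and the scene stay as the last step left them, time stands still between calls to the robot, and variables do not carry over. Pictures are saved under pics/ and viewed, about 8 in all and at most 12, crops included, and the job is handed in when it is done.

```bash
ls; mkdir -p pics; python3 - <<'E'
from workcell import ctrl
import cv2
for n in("scene","top"):
    cv2.imwrite(f"pics/{n}0.png",ctrl.camera(n)); i=ctrl.camera_info(n); print(n,i)
print(ctrl.get_state())
E
```

```text
pics
scene {'fx': 594.4635796515118, 'fy': 594.4635796515118, 'cx': 305.77982616195135, 'cy': 226.80956419023687, 'R': array([[ 0.6059516 ,  0.79548991,  0.00429607],
       [ 0.60566929, -0.45784412, -0.65080218],
       [-0.51573964,  0.39695662, -0.75923518]]), 't': array([-0.31853757, -0.17220285,  1.62286187])}
top {'fx': 467.13639726020347, 'fy': 467.13639726020347, 'cx': 313.526596965393, 'cy': 241.55059473735818, 'R': array([[ 0.0245831 , -0.99969   , -0.00394615],
       [-0.98871305, -0.02372923, -0.14793049],
       [ 0.14779099,  0.0075382 , -0.98898989]]), 't': array([0.02766594, 0.49006049, 1.23047862])}
{'time_s': 0.1, 'joint_pos': array([ 9.56532952e-01,  2.07352338e-01,  1.54275396e+00, -4.02918056e-05,
        1.39349544e+00, -1.50489173e-01]), 'qvel': array([ 0.00100177,  0.00023893, -0.00290796, -0.0008648 ,  0.00220009,
        0.00064016]), 'effort': array([-9.31454597e-04, -3.71867716e+01, -2.82292324e+01,  6.99360017e-02,
        3.12059058e-02, -7.36774746e-05]), 'tool_pos': array([0.25684015, 0.51370359, 0.22342401]), 'tcp_rot': array([-7.21808552e-01, -3.05681364e+00,  2.95052765e-03]), 'ft_force': array([-0.27716585,  0.72335624, -0.43188903]), 'torque': array([-0.02500278,  0.07543986,  0.00329463]), 'finger_gap': 0.9982665217759706}
```

View pics/scene0.png

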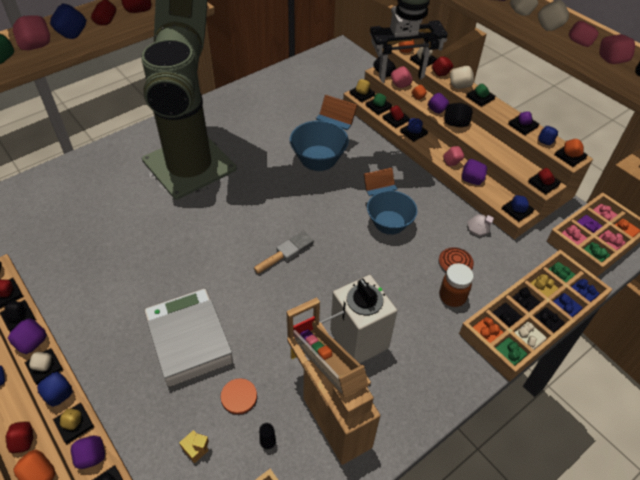

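View pics/top0.png

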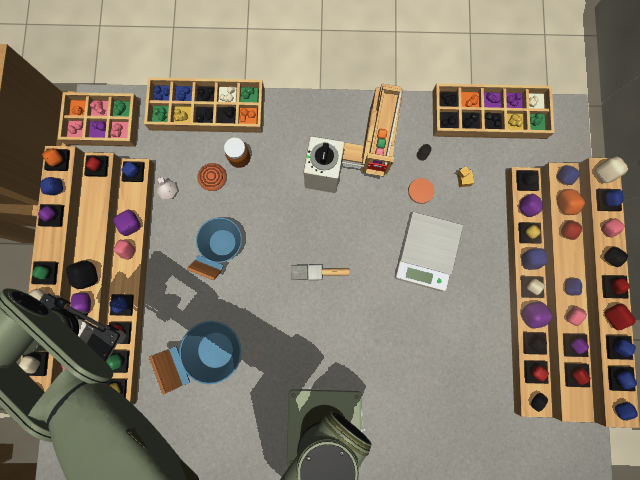

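The scene view shows the dispenser at about (335,350), the dial at (365,293), the smaller bowl at (392,213) and the scale at (190,335). In the top view the small bowl is at (220,240), its tab at (206,268), the dial at (324,155) and the pan at (432,243). I'll enlarge these areas.

```bash
python3 - <<'E'
import cv2,numpy as np
t=cv2.imread("pics/top0.png");s=cv2.imread("pics/scene0.png")
def c(im,x,y,w,h,k): return cv2.resize(im[y:y+h,x:x+w],None,fx=k,fy=k,interpolation=cv2.INTER_CUBIC)
# top dispenser x300-412,y80-205 ; top bowl
A=c(t,300,80,100,75,4)   
A=c(t,300,110,100,75,4); B=c(t,175,210,100,75,4); C=c(s,285,265,100,75,4); D=c(s,345,160,100,75,4)
cv2.imwrite("pics/crop1.png",np.vstack([np.hstack([A,B]),np.hstack([C,D])]))
E
```

```text
(no output)
```

View pics/crop1.png

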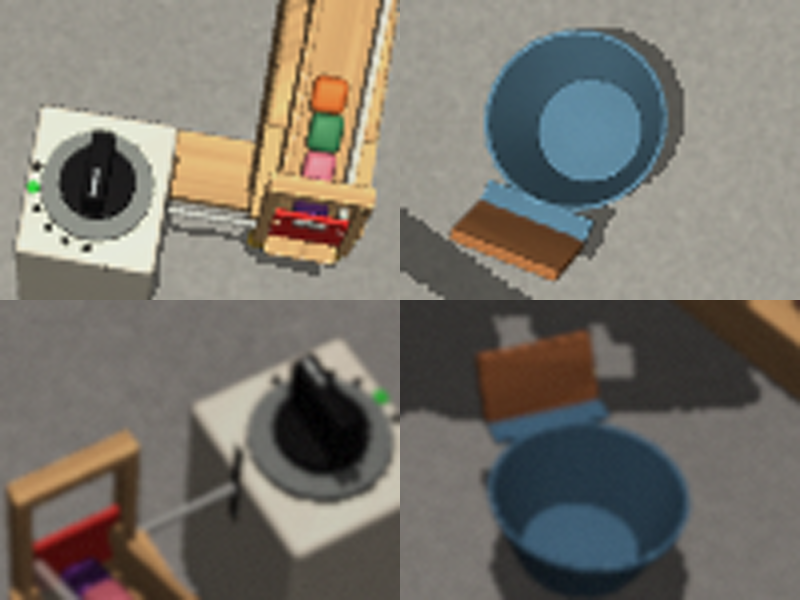

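Crop 1 (4x): the dial pointer points toward the robot along the dispenser's -x, so it's at click 0 or 1. The green dot is at (33,186). The bowl rim centre is at (577,119), with the tab at lower left. I'll fit the poses now.

```bash
cat > h.py <<'E'
import numpy as np, cv2
from scipy.optimize import least_squares
from scipy.spatial.transform import Rotation as Ro
from workcell import ctrl
I={n:ctrl.camera_info(n) for n in("scene","top")}
def proj(n,X):
    i=I[n]; c=np.atleast_2d(X)@i["R"].T+i["t"]
    return np.c_[i["fx"]*c[:,0]/c[:,2]+i["cx"], i["fy"]*c[:,1]/c[:,2]+i["cy"]]
def ray(n,uv,z):
    i=I[n]; d=i["R"].T@np.array([(uv[0]-i["cx"])/i["fx"],(uv[1]-i["cy"])/i["fy"],1]); o=-i["R"].T@i["t"]
    return o+d*(z-o[2])/d[2]
def W(p,X):
    X=np.atleast_2d(X)/1000.; c,s=np.cos(p[2]),np.sin(p[2])
    return X@np.array([[c,s,0],[-s,c,0],[0,0,1]])+[p[0],p[1],0]
def fit(obs,p0):   # obs: (cam, point mm in object axes, pixel)
    f=lambda p:np.concatenate([(proj(n,W(p,X))-uv).ravel() for n,X,uv in obs])
    r=least_squares(f,p0,x_scale=[.01,.01,.1],loss="soft_l1"); return r.x,np.round(f(r.x).reshape(-1,2),1)
def tool():
    s=ctrl.get_state(); return s["tool_pos"],Ro.from_rotvec(s["tcp_rot"])
def goto(P,R):     # prints rotvec in tool axes, shift mm in tool axes
    p,r=tool(); print("turn",np.round((r.inv()*R).as_rotvec(),3),"shift",np.round(r.inv().apply(np.array(P)-p)*1000,1))
def frame(z,y):    # tool orientation from z axis and approx y axis
    z=np.array(z)/np.linalg.norm(z); y=np.array(y)-z*np.dot(y,z); y/=np.linalg.norm(y)
    return Ro.from_matrix(np.c_[np.cross(y,z),y,z])
E
cat > m.py <<'E'
from h import *
a=lambda u,v:np.array([300+u/4,110+v/4]); b=lambda u,v:np.array([175+(u-400)/4,210+v/4])
c=lambda u,v:np.array([285+u/4,265+(v-300)/4]); d=lambda u,v:np.array([345+(u-400)/4,160+(v-300)/4])
D,r=fit([("top",[65,180,150],a(42,108)),("top",[65,90,150],a(175,127)),("top",[-35,90,150],a(155,273)),("top",[-35,180,150],a(18,245)),
 ("scene",[-35,90,150],c(195,408)),("scene",[-35,180,150],c(335,340)),("scene",[65,90,150],c(297,555))],[.6,-.1,0]); print("disp",D,r.tolist())
p0=W(D,[15,135,150])[0]
for nm,q in(("dot0",(88,247)),("green",(33,186))):
    v=ray("top",a(*q),.151)-p0; print(nm,np.degrees(np.arctan2(-v[1],-v[0])+D[2]))
v0,v1=ray("top",a(95,168),.194),ray("top",a(94,198),.194); v=v1-v0
print("pointer",v0,v1,"dial ang cw from -x",np.degrees(np.arctan2(v[1],-v[0])+D[2]),"axis",p0)
v=ray("top",a(33,186),.151)-p0; print("green ang",np.degrees(np.arctan2(v[1],-v[0])+D[2]))
B,r=fit([("top",[0,0,55],b(577,119)),("scene",[0,0,55],d(588,492)),("top",[-102,38,90],b(452,232)),("top",[-102,-38,90],b(557,276)),
 ("scene",[-102,-38,90],d(478,355)),("scene",[-102,38,90],d(590,332))],[.4,.2,.3]); print("bowl",B,r.tolist())
P,r=fit([("top",[70,70,48],(413,212)),("top",[70,-70,48],(462,225)),("top",[-70,70,48],(399,263)),("top",[-70,-70,48],(449,277))],[.4,-.3,0]); print("pan",P,r.tolist())
for n,p in(("lip",W(D,[0,0,120])),("push",W(D,[18,0,91])),("dial",W(D,[15,135,187])),("tab",W(B,[-89,0,71])),("bowl",W(B,[0,0,0])),("pan",W(P,[0,0,48]))): print(n,p.round(4))
print("scene px",proj("scene",W(D,[[15,135,194],[0,0,120]])).round(1))
E
python3 m.py
```

```text
disp [ 0.65980175 -0.11583528 -0.12957607] [[-0.4, -2.1], [1.2, -1.8], [0.5, -0.7], [-0.5, 1.0], [-2.4, -1.3], [0.6, -2.6], [-0.1, 0.3]]
dot0 -15.105492031015293
green -93.96257791073269
pointer [0.68727456 0.01884515 0.194     ] [0.66825325 0.01904788 0.194     ] dial ang cw from -x -6.813544603573457 axis [0.69211986 0.01609478 0.15      ]
green ang 79.11425394601392
bowl [ 0.48823576  0.2912709  -0.35760712] [[0.2, -1.1], [-0.1, 0.0], [-0.6, -0.6], [0.1, -0.6], [-0.9, -1.1], [-0.4, -1.4]]
pan [ 0.48809236 -0.27492841 -0.25858541] [[-1.1, 0.4], [0.3, 1.6], [-0.2, -1.2], [0.9, -0.5]]
lip [[ 0.6598 -0.1158  0.12  ]]
push [[ 0.6777 -0.1182  0.091 ]]
dial [[0.6921 0.0161 0.187 ]]
tab [[0.4049 0.3224 0.071 ]]
bowl [[0.4882 0.2913 0.    ]]
pan [[ 0.4881 -0.2749  0.048 ]]
scene px [[366.3 286.7]
 [300.4 331.8]]
```

The poses look good: the dial is at click 0, so it needs +1.40 rad, and a positive turn about the tool z is clockwise. Next is the dial approach.

```bash
cat > d.py <<'E'
from h import *
D=[0.6598,-0.1158,-0.1296]
p,r=tool(); print("R",r.as_matrix().round(3).tolist())
for s in(1,-1):
    goto(W(D,[15,135,240])[0], frame([0,0,-1],[-s*np.sin(D[2]),s*np.cos(D[2]),0]))
E
python3 d.py; python3 -m creep '[[0,0,0,0,0,-40,50],[0,0,0,0,0,-50,50],[0,0,0,0,0,-50,50],[0,0,0,0,0,-50,50],[0,0,0,0,0,-50,50]]'; python3 d.py
```

```text
R [[-0.894, 0.447, -0.001], [0.447, 0.894, -0.002], [0.0, -0.002, -1.0]]
turn [-0.002 -0.001 -0.334] shift [-611.9 -250.3  -16.2]
turn [-1.000e-03  3.000e-03  2.807e+00] shift [-611.9 -250.3  -16.2]
time_s: 0.6
tool_pos: [0.2564, 0.513, 0.2715]
tcp_rot: [-0.722, -3.056, 0.007]
ft_force: [-0.1, 0.5, 0.1]
finger_gap: 0.612
R [[-0.894, 0.447, -0.003], [0.447, 0.894, -0.004], [0.001, -0.005, -1.0]]
turn [-0.005 -0.002 -0.334] shift [-612.  -249.3   32.4]
turn [-2.000e-03  7.000e-03  2.807e+00] shift [-612.  -249.3   32.4]
```

```bash
python3 -m creep '[[0,0,-0.07,-40,-17,0,40],[0,0,-0.14,-85,-34,0,40],[0,0,-0.21,-130,-52,0,40],[0,0,-0.28,-175,-70,0,40],[0,0,-0.334,-220,-90,0,40]]' && python3 d.py
```

```text
time_s: 1.1
tool_pos: [0.4132, 0.3323, 0.2703]
tcp_rot: [-0.199, -3.131, 0.009]
ft_force: [0.7, 1.4, -0.0]
finger_gap: 0.428
R [[-0.992, 0.126, -0.005], [0.126, 0.992, -0.005], [0.004, -0.006, -1.0]]
turn [-0.006 -0.004  0.003] shift [-316.8 -278.2   30.6]
turn [ 0.007 -0.009 -3.139] shift [-316.8 -278.2   30.6]
```

```bash
python3 -m creep '[[0,0,0,-35,-31,0,40],[0,0,0,-70,-62,0,40],[0,0,0,-105,-93,0,40],[0,0,0,-140,-124,0,40],[0,0,0,-175,-155,0,40]]' >/dev/null; python3 -m creep '[[0,0,0,-32,-28,0,40],[0,0,0,-64,-56,0,40],[0,0,0,-96,-84,0,40],[0,0,0,-120,-106,0,40],[0,0,0,-140,-122,0,40]]'; python3 d.py; python3 - <<'E'
from h import *
t=ctrl.camera("top");s=ctrl.camera("scene")
k=lambda im,x,y:cv2.resize(im[y:y+100,x:x+100],None,fx=4,fy=4,interpolation=cv2.INTER_CUBIC)
cv2.imwrite("pics/dial1.png",np.hstack([k(t,280,100),k(s,310,220)]))
E
```

```text
time_s: 2.1
tool_pos: [0.6912, 0.0137, 0.2663]
tcp_rot: [-0.202, -3.125, 0.009]
ft_force: [-0.5, 1.5, -0.3]
finger_gap: 0.424
R [[-0.992, 0.128, -0.01], [0.128, 0.992, -0.005], [0.01, -0.006, -1.0]]
turn [-0.006 -0.01   0.001] shift [-0.9  2.7 26.3]
turn [ 0.015 -0.01  -3.141] shift [-0.9  2.7 26.3]
```

View pics/dial1.png

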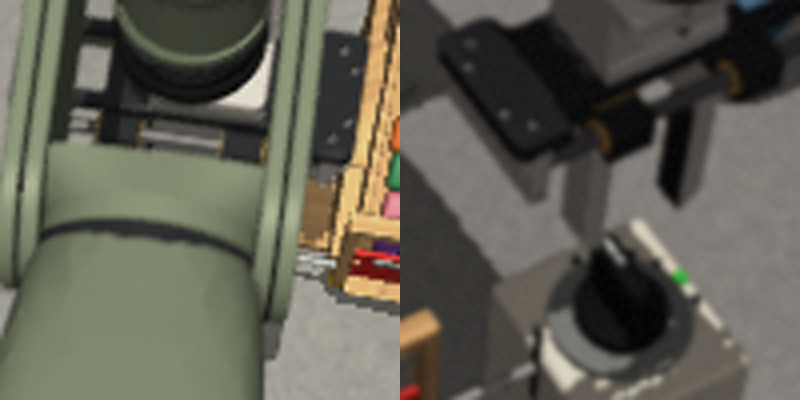

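Both fingers straddle the dial bar in the scene view: the fingers are at (585,220) and (680,190), the bar at (610,250). I'll lower and close.

```bash
python3 -m creep '[[0,-0.01,0,0,2.7,20,40],[0,-0.01,0,-1,2.7,40,40],[0,-0.01,0,-1,2.7,60,40],[0,-0.01,0,-1,2.7,77,40],[0,-0.01,0,-1,2.7,77,40]]' ; python3 -m creep '[[0,0,0,0,0,0,8],[0,0,0,0,0,0,8],[0,0,0,0,0,0,8],[0,0,0,0,0,0,8],[0,0,0,0,0,0,8]]';python3 -c "
from h import *
print(ctrl.get_state()['torque'],ctrl.get_state()['joint_pos'])"
```

```text
time_s: 2.7
tool_pos: [0.6898, 0.016, 0.1853]
tcp_rot: [-0.204, -3.129, 0.01]
ft_force: [-0.3, -0.5, -0.7]
finger_gap: 0.424
time_s: 3.2
tool_pos: [0.6902, 0.0175, 0.1861]
tcp_rot: [-0.204, -3.13, 0.006]
ft_force: [1.2, 4.8, 0.8]
finger_gap: 0.15
[ 0.92232624 -0.01231026 -0.30723177] [-0.0979268   0.4801134   1.26082712 -0.0041071   1.4050839  -1.53785754]
```

```bash
python3 -m creep '[[0,0,0.1,0,0,0,8],[0,0,0.2,0,0,0,8],[0,0,0.3,0,0,0,8],[0,0,0.4,0,0,0,8],[0,0,0.5,0,0,0,8]]' ; python3 -m creep '[[0,0,0.1,0,0,0,8],[0,0,0.2,0,0,0,8],[0,0,0.3,0,0,0,8],[0,0,0.4,0,0,0,8],[0,0,0.5,0,0,0,8]]';python3 d.py; python3 -c "
from h import *
print(ctrl.get_state()['torque'],ctrl.get_state()['joint_pos'])"
```

```text
time_s: 3.7
tool_pos: [0.6903, 0.0178, 0.1861]
tcp_rot: [-0.977, -2.982, 0.007]
ft_force: [0.1, 2.7, -1.0]
finger_gap: 0.149
time_s: 4.2
tool_pos: [0.6905, 0.0179, 0.1861]
tcp_rot: [-1.69, -2.646, 0.008]
ft_force: [1.2, 2.2, -0.4]
finger_gap: 0.147
R [[-0.42, 0.907, -0.004], [0.907, 0.42, -0.003], [-0.001, -0.005, -1.0]]
turn [-5.000e-03 -1.000e-03 -1.007e+00] shift [ -2.4   0.5 -53.9]
turn [-2.000e-03  6.000e-03  2.134e+00] shift [ -2.4   0.5 -53.9]
[ 0.32724861 -0.22111379  0.03076296] [-0.0974407   0.48026372  1.26059585 -0.00367812  1.40452326 -0.53060161]
```

Turned 1.007 rad so far, so +0.39 remains.

```bash
python3 -m creep '[[0,0,0.1,0,0,0,8],[0,0,0.2,0,0,0,8],[0,0,0.3,0,0,0,8],[0,0,0.39,0,0,0,8],[0,0,0.39,0,0,0,8]]' ; python3 d.py; python3 -m creep '[[0,0,0,0,0,0,40],[0,0,0,0,0,0,40],[0,0,0,0,0,0,40],[0,0,0,0,0,-40,40],[0,0,0,0,0,-80,40]]'; python3 -c "
from h import *
B=[0.4882,0.2913,-0.3576]
Rb=Ro.from_euler('z',B[2]); u=Rb.apply([-.5736,0,.8192]); n=Rb.apply([.8192,0,.5736])
T=W(B,[-89,0,71])[0]
for s in(1,-1): goto(T+.12*u,frame(-u,s*n))
p,r=tool();print(r.as_matrix().round(3).tolist())"
```

```text
time_s: 4.7
tool_pos: [0.6906, 0.018, 0.1861]
tcp_rot: [-2.172, -2.269, 0.008]
ft_force: [-1.1, 1.3, -2.0]
finger_gap: 0.147
R [[-0.044, 0.999, -0.004], [0.999, 0.044, -0.003], [-0.003, -0.004, -1.0]]
turn [-0.005 -0.    -1.397] shift [ -2.1   1.2 -53.9]
turn [-0.     0.006  1.744] shift [ -2.1   1.2 -53.9]
time_s: 5.2
tool_pos: [0.6896, 0.018, 0.2647]
tcp_rot: [-2.169, -2.267, 0.013]
ft_force: [-0.5, 0.0, 0.2]
finger_gap: 0.427
turn [-0.611 -0.118  0.391] shift [ 343.9 -333.5   97.4]
turn [ 0.162 -0.839 -2.622] shift [ 343.9 -333.5   97.4]
[[-0.044, 0.999, -0.009], [0.999, 0.044, -0.003], [-0.003, -0.009, -1.0]]
```

```bash
python3 -m creep '[[0,0,0,34,-33,-5,60],[0,0,0,68,-66,-10,60],[0,0,0,102,-100,-10,60],[0,0,0,137,-133,-10,60],[0,0,0,170,-165,-10,60]]'; python3 -m creep '[[-0.12,-0.02,0.08,33,-32,0,60],[-0.24,-0.05,0.155,66,-64,0,60],[-0.36,-0.07,0.235,100,-96,20,60],[-0.49,-0.095,0.31,135,-130,50,60],[-0.61,-0.118,0.391,172,-166,75,60]]'; cat > b.py <<'E'
from h import *
import sys
B=[0.4882,0.2913,-0.3576]
Rb=Ro.from_euler('z',B[2]); u=Rb.apply([-.5736,0,.8192]); n=Rb.apply([.8192,0,.5736])
T=W(B,[-89,0,71])[0]
goto(T+float(sys.argv[1])*u,frame(-u,n))
E
python3 b.py .003
python3 - <<'E'
from h import *
t=ctrl.camera("top");s=ctrl.camera("scene")
k=lambda im,x,y,w,h,f:cv2.resize(im[y:y+h,x:x+w],None,fx=f,fy=f,interpolation=cv2.INTER_CUBIC)
cv2.imwrite("pics/bowl1.png",np.vstack([np.hstack([k(t,170,190,133,100,3),k(s,320,120,133,100,3)]),np.hstack([k(t,290,110,133,100,3),k(s,290,250,133,100,3)])]))
print(ctrl.get_state()['joint_pos'])
E
```

```text
time_s: 5.7
tool_pos: [0.5158, 0.1814, 0.2761]
tcp_rot: [-2.169, -2.268, 0.012]
ft_force: [0.3, 1.1, -0.3]
finger_gap: 0.639
time_s: 6.2
tool_pos: [0.3846, 0.3045, 0.2316]
tcp_rot: [2.164, 1.634, 0.367]
ft_force: [0.4, 0.5, -0.5]
finger_gap: 0.639
turn [-0.125 -0.01   0.078] shift [ 28.1 -62.1 145.1]
[ 0.77484071 -0.07762243  1.91486235 -0.47665978  1.1334488   1.20921583]
```

View pics/bowl1.png

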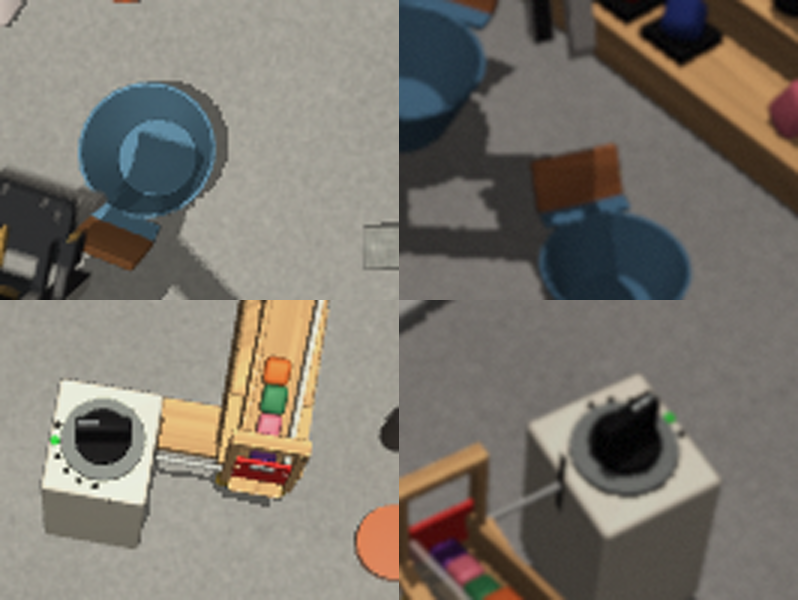

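The dial pointer now faces the green dot (lower-left panel: pointer at (88,423), dot at (55,440)). The gripper is up-left of the bowl tab, so I'll align it and then descend along the tab.

```bash
python3 -m creep '[[-0.06,0,0.04,10,-25,10,70],[-0.125,-0.01,0.078,28,-50,20,70],[-0.125,-0.01,0.078,28,-62,40,70],[-0.125,-0.01,0.078,28,-62,60,70],[-0.125,-0.01,0.078,28,-62,60,70]]'; python3 b.py .003
python3 - <<'E'
from h import *
t=ctrl.camera("top");s=ctrl.camera("scene")
k=lambda im,x,y,w,h,f:cv2.resize(im[y:y+h,x:x+w],None,fx=f,fy=f,interpolation=cv2.INTER_CUBIC)
cv2.imwrite("pics/bowl2.png",np.hstack([k(t,150,190,133,130,3),k(s,320,90,133,130,3)]))
E
```

```text
time_s: 6.8
tool_pos: [0.3606, 0.3348, 0.1426]
tcp_rot: [2.131, 1.499, 0.448]
ft_force: [0.6, -0.3, 0.9]
finger_gap: 0.745
turn [-0.009  0.007  0.015] shift [ 4.5 -2.8 81.8]
```

View pics/bowl2.png

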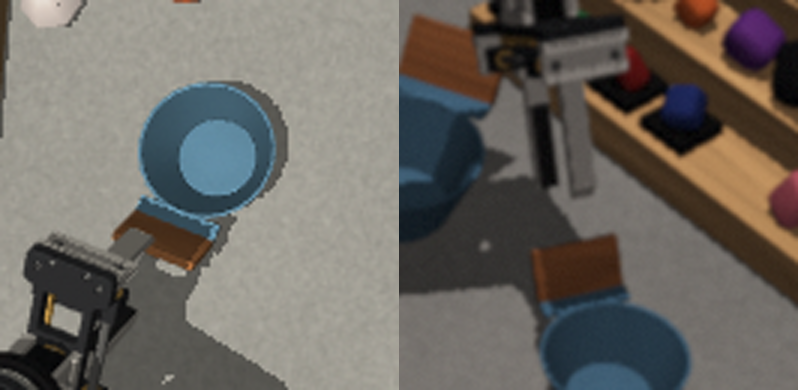

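The fingers are lined up above the tab. Before going down I'll check the clearance from the gripper's outer end to the larger bowl.

```bash
python3 - <<'E'
from h import *
print("tab hi",[ray("top",q,.115)[:2].round(3) for q in((150,355),(158,392))],"tab lo",[ray("top",q,.07)[:2].round(3) for q in((172,346),(188,382))])
print("rim c",ray("top",(210,352),.07)[:2].round(3),ray("top",(242,352),.07)[:2].round(3))
B=[0.4882,0.2913,-0.3576]
u=np.array([-.5736,0,.8192]);n=np.array([.8192,0,.5736]);T=np.array([-89,0,71])+3*u
for k in(78,110,150):
  for y in(-38,38): print(k,y,W(B,T+k*u-88.5*n+[0,y,0]).round(3))
E
```

```text
tab hi [array([0.186, 0.434]), array([0.099, 0.407])] tab lo [array([0.206, 0.394]), array([0.118, 0.348])]
rim c [0.193 0.296] [0.195 0.215]
78 -38 [[0.28  0.328 0.087]]
78 38 [[0.307 0.4   0.087]]
110 -38 [[0.263 0.335 0.113]]
110 38 [[0.29  0.406 0.113]]
150 -38 [[0.241 0.343 0.146]]
150 38 [[0.268 0.414 0.146]]
```

Clear. Descending and closing.

```bash
python3 -m creep '[[-0.01,0,0.01,4,-3,20,70],[-0.01,0.007,0.015,4.5,-3,40,70],[-0.01,0.007,0.015,4.5,-3,60,70],[-0.01,0.007,0.015,4.5,-3,74,70],[-0.01,0.007,0.015,4.5,-3,80,70]]'; python3 b.py .003; python3 -m creep '[[0,0,0,0,0,0,30],[0,0,0,0,0,0,5],[0,0,0,0,0,0,3],[0,0,0,0,0,0,3],[0,0,0,0,0,0,3]]';python3 -m creep '[[0,0,0,0,0,0,3],[0,0,0,0,0,0,3],[0,0,0,0,0,0,3],[0,0,0,0,0,0,3],[0,0,0,0,0,0,3]]';python3 b.py .003
```

```text
time_s: 7.4
tool_pos: [0.4046, 0.3249, 0.078]
tcp_rot: [2.139, 1.478, 0.476]
ft_force: [0.7, -0.1, 0.1]
finger_gap: 0.746
turn [ 0.003 -0.004 -0.005] shift [-2.3 -3.1  3.3]
time_s: 7.9
tool_pos: [0.4045, 0.3254, 0.0784]
tcp_rot: [2.139, 1.478, 0.477]
ft_force: [-0.5, 1.2, -0.1]
finger_gap: 0.357
time_s: 8.4
tool_pos: [0.4043, 0.3252, 0.0781]
tcp_rot: [2.139, 1.478, 0.476]
ft_force: [0.4, 0.4, -0.9]
finger_gap: 0.093
turn [ 0.003 -0.004 -0.005] shift [-2.4 -2.9  3.6]
```

```bash
python3 -m creep '[[0,0,0,0,6,-8,3],[0,0,0,0,17,-25,3],[0,0,0,0,34,-49,3],[0,0,0,0,51,-74,3],[0,0,0,0,51,-74,3]]'; cat > c.py <<'E'
# bowl held: B pose at grasp fixed in tool; print goto for bowl pose (x,y of bowl axis mm & z of underside, yaw) in frame of dispenser/pan
from h import *
import sys
u=np.array([-.5736,0,.8192]);n=np.array([.8192,0,.5736])
F={"d":[0.6598,-0.1158,-0.1296],"p":[0.4881,-0.2749,-0.2586]}[sys.argv[1]]
x,y,z,yaw=map(float,sys.argv[2:6])
# grasp offset measured in bowl axes (mm): TCP at pick
B=[0.4882,0.2913,-0.3576]; G=Ro.from_euler('z',-B[2]).apply(np.array([0.4044,0.3252,0.0782])-[B[0],B[1],0])
Ry=Ro.from_euler('z',yaw+F[2]); o=W(F,[x,y,z])[0]
goto(o+Ry.apply(G),Ro.from_matrix(np.c_[Ry.apply(np.cross(n,-u)),Ry.apply(n),Ry.apply(-u)]))
p,r=tool(); print("up/fwd(disp x)/left in tool:",*[r.inv().apply(v).round(3).tolist() for v in([0,0,1],[np.cos(F[2]),np.sin(F[2]),0],[-np.sin(F[2]),np.cos(F[2]),0])])
E
python3 c.py d -130 0 100 0
python3 - <<'E'
from h import *
s=ctrl.camera("scene");t=ctrl.camera("top")
k=lambda im,x,y,w,h,f:cv2.resize(im[y:y+h,x:x+w],None,fx=f,fy=f,interpolation=cv2.INTER_CUBIC)
cv2.imwrite("pics/lift.png",np.hstack([k(t,140,170,133,150,3),k(s,320,80,133,150,3)]))
E
```

```text
time_s: 8.9
tool_pos: [0.4057, 0.3276, 0.1736]
tcp_rot: [2.14, 1.475, 0.49]
ft_force: [0.4, 0.4, 0.2]
finger_gap: 0.096
turn [ 0.009  0.119 -0.196] shift [-373.5  151.5   94.7]
up/fwd(disp x)/left in tool: [0.016, 0.579, -0.815] [0.227, 0.792, 0.567] [0.974, -0.194, -0.119]
```

View pics/lift.png

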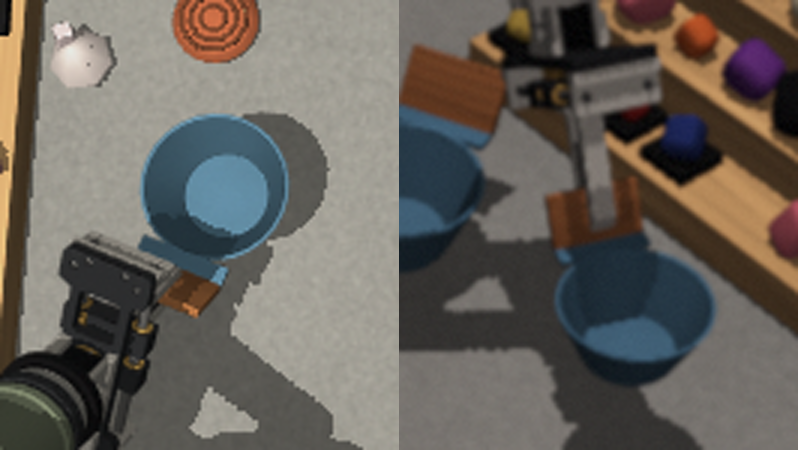

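The bowl hangs level in the gripper, with its rim centre at (215,186) in the top crop and about (635,305) in the scene crop. I'll carry it in front of the chute.

```bash
python3 - <<'E'
from h import *
# predicted rim centre at lift
p,r=tool(); B=[0.4882,0.2913,-0.3576]
o=p-np.array([0.4044,0.3252,0.0782])+[B[0],B[1],.055]
print(o, proj("top",o),(140+215/3,170+186/3), proj("scene",o),(320+235/3,80+305/3))
E
python3 -m creep '[[0,0.02,-0.04,-37,15,9,3],[0,0.04,-0.08,-75,30,19,3],[0,0.06,-0.12,-112,45,28,3],[0.005,0.09,-0.16,-150,61,38,3],[0.009,0.119,-0.196,-187,76,47,3]]'; python3 c.py d -130 0 100 0
```

```text
[0.48714268 0.29130595 0.14549986] [[212.05301066 233.493761  ]] (211.66666666666669, 232.0) [[396.02223704 181.37827437]] (398.3333333333333, 181.66666666666669)
time_s: 9.5
tool_pos: [0.4169, 0.1343, 0.1682]
tcp_rot: [1.996, 1.723, 0.516]
ft_force: [0.3, -0.1, -2.3]
finger_gap: 0.095
turn [-0.016  0.02  -0.011] shift [-213.1   51.7   25.6]
up/fwd(disp x)/left in tool: [-0.01, 0.56, -0.828] [0.02, 0.828, 0.56] [1.0, -0.011, -0.02]
```

```bash
python3 -m creep '[[0,0.01,0,-42,10,5,3],[-0.01,0.02,-0.01,-84,20,10,3],[-0.016,0.02,-0.011,-126,30,15,3],[-0.016,0.02,-0.011,-168,41,20,3],[-0.016,0.02,-0.011,-200,50,25,3]]'; python3 c.py d -75 0 40 0
```

```text
time_s: 10.0
tool_pos: [0.4346, -0.0329, 0.1721]
tcp_rot: [1.983, 1.741, 0.541]
ft_force: [0.2, -0.0, -1.1]
finger_gap: 0.092
turn [-0.009 -0.001 -0.   ] shift [-50.8  26.2  83.2]
up/fwd(disp x)/left in tool: [0.001, 0.566, -0.825] [-0.001, 0.825, 0.566] [1.0, -0.0, 0.001]
```

```bash
python3 -m creep '[[0,0,0,-25,0,0,3],[-0.009,0,0,-50,-5,10,3],[-0.009,0,0,-51,-15,30,3],[-0.009,0,0,-51,-10,50,3],[-0.009,0,0,-51,8,70,3]]'; python3 -m creep '[[0,0,0,0,5,5,3],[0,0,0,0,10,9,3],[0,0,0,0,15,12,3],[0,0,0,0,15,12,3],[0,0,0,0,15,12,3]]'; python3 c.py d -75 0 40 0
python3 - <<'E'
from h import *
s=ctrl.camera("scene");t=ctrl.camera("top")
k=lambda im,x,y,w,h,f:cv2.resize(im[y:y+h,x:x+w],None,fx=f,fy=f,interpolation=cv2.INTER_CUBIC)
cv2.imwrite("pics/chute.png",np.hstack([k(t,310,110,133,150,3),k(s,230,250,133,150,3)]))
E
```

```text
time_s: 10.5
tool_pos: [0.47, -0.0882, 0.1137]
tcp_rot: [1.986, 1.739, 0.544]
ft_force: [-0.2, 0.1, 0.3]
finger_gap: 0.092
time_s: 11.0
tool_pos: [0.4889, -0.0906, 0.1127]
tcp_rot: [1.985, 1.739, 0.544]
ft_force: [-0.6, -0.6, -0.1]
finger_gap: 0.098
turn [-0.009 -0.003 -0.003] shift [-0.5  9.2 -0.4]
up/fwd(disp x)/left in tool: [0.004, 0.566, -0.824] [0.001, 0.824, 0.566] [1.0, -0.003, 0.003]
```

View pics/chute.png

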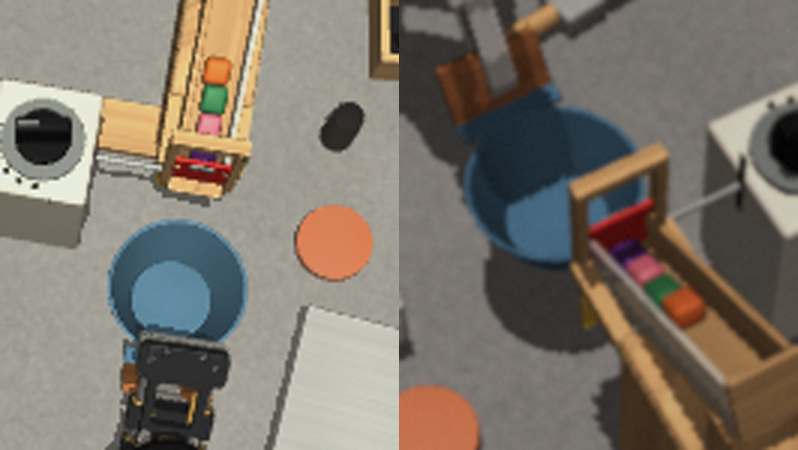

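The bowl is in front of the chute: rim centre about (179,283), chute lip about (197,187) in the top crop. I'll check the offset between them.

```bash
python3 - <<'E'
from h import *
D=[0.6598,-0.1158,-0.1296]
q=lambda u,v:(310+u/3,110+v/3)
inv=lambda X:Ro.from_euler('z',-D[2]).apply(X-np.array([D[0],D[1],0]))*1000
print("rim c",inv(ray("top",q(179,283),.095)).round(1),"lip corners",[inv(ray("top",q(*c),.12)).round(1) for c in((167,190),(224,200),(196,195))])
print("rim L/R",[inv(ray("top",q(*c),.095)).round(1) for c in((109,283),(247,287))])
print("predicted lip px in crop",[(proj("top",W(D,p))[0]-[310,110])*3 for p in([0,18,120],[0,-18,120])])
E
```

```text
rim c [-78.1   0.5  95. ] lip corners [array([ -4.5,  23.9, 120. ]), array([ -5.9, -25.8, 120. ]), array([ -5.2,  -1.4, 120. ])]
rim L/R [array([-87.4,  60.7,  95. ]), array([-72.6, -58.6,  95. ])]
predicted lip px in crop [array([174.48291332, 185.96816222]), array([215.88213509, 192.12233661])]
```

```bash
python3 -m creep '[[-0.005,0,0,0,5,3.4,3],[-0.009,0,0,0,11,7.5,3],[-0.009,0,0,0,18,12.4,3],[-0.009,0,0,0,23,16,3],[-0.009,0,0,0,26,18,3]]'; python3 -m creep '[[0,0,0,0,1,0.7,3],[0,0,0,0,2,1.4,3],[0,0,0,0,3,2.1,3],[0,0,0,0,4,2.8,3],[0,0,0,0,5,3.5,3]]';python3 c.py d -44 0 40 0
```

```text
time_s: 11.6
tool_pos: [0.5211, -0.0949, 0.1127]
tcp_rot: [1.979, 1.734, 0.551]
ft_force: [0.6, 0.2, -1.1]
finger_gap: 0.094
time_s: 12.1
tool_pos: [0.5266, -0.0954, 0.1121]
tcp_rot: [1.98, 1.735, 0.551]
ft_force: [-4.5, 0.7, -0.8]
finger_gap: 0.095
turn [-0.001 -0.003 -0.003] shift [-0.6  3.8 -4.8]
up/fwd(disp x)/left in tool: [0.004, 0.573, -0.82] [0.001, 0.82, 0.573] [1.0, -0.003, 0.003]
```

In contact at about -4.5 N, with the rim at z 89 on the plate. I'll push on gently.

```bash
python3 -m creep '[[0,0,0,0,2,1.4,3],[0,0,0,0,4,2.8,3],[0,0,0,0,6,4.2,3],[0,0,0,0,8,5.6,3],[0,0,0,0,10,7,3]]'; python3 -m creep '[[0,0,0,0,1.2,0.8,3],[0,0,0,0,2.5,1.7,3],[0,0,0,0,3.5,2.5,3],[0,0,0,0,3.5,2.5,3],[0,0,0,0,3.5,2.5,3]]';python3 c.py d -24 0 34 0
```

```text
time_s: 12.6
tool_pos: [0.5387, -0.0969, 0.1119]
tcp_rot: [1.98, 1.735, 0.55]
ft_force: [-5.3, 0.3, -2.8]
finger_gap: 0.094
time_s: 13.1
tool_pos: [0.5406, -0.0961, 0.1091]
tcp_rot: [1.985, 1.741, 0.548]
ft_force: [-5.7, 0.3, -1.9]
finger_gap: 0.093
turn [-0.008 -0.006 -0.003] shift [-1.7  7.   1.1]
up/fwd(disp x)/left in tool: [0.007, 0.567, -0.824] [-0.001, 0.824, 0.567] [1.0, -0.003, 0.006]
```

```bash
python3 - <<'E'
from h import *
s=ctrl.camera("scene");t=ctrl.camera("top")
k=lambda im,x,y,w,h,f:cv2.resize(im[y:y+h,x:x+w],None,fx=f,fy=f,interpolation=cv2.INTER_CUBIC)
cv2.imwrite("pics/push1.png",np.hstack([k(t,330,110,100,110,4),k(s,260,270,100,110,4)]))
s=ctrl.get_state();print(s["ft_force"],s["tool_pos"])
E
```

```text
[-5.96889282  0.44063852 -3.12474551] [ 0.54056464 -0.09606565  0.10911806]
```

View pics/push1.png

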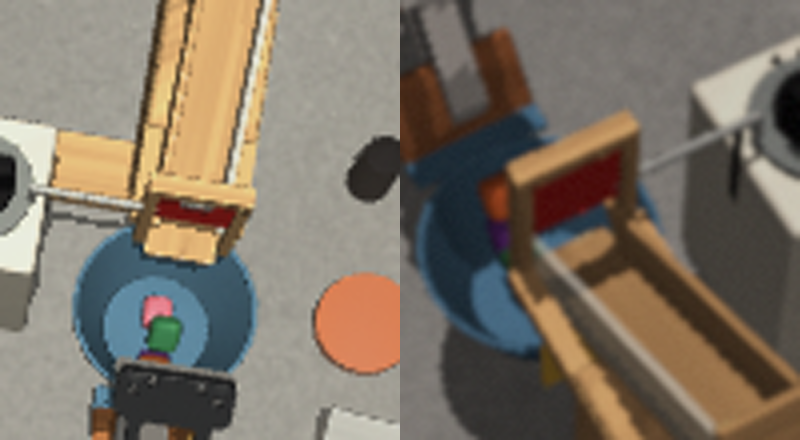

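The chute is empty. All four stones are in the bowl: pink, green and purple/orange in the top view, and orange and purple in the scene view. Retreating slowly.

```bash
python3 -m creep '[[0,0,0,0,-3,-2,3],[0,0,0,0,-8,-5.5,3],[0,0,0,0,-14,-9.8,3],[0,0,0,0,-20,-14,3],[0,0,0,0,-28,-19,3]]'; python3 -m creep '[[0,0,0,0,-12,-8,3],[0,0,0,0,-26,-18,3],[0,0,0,0,-41,-28,3],[0,0,0,0,-56,-39,3],[0,0,0,0,-66,-46,3]]'; python3 -m creep '[[0,0,0,0,6,-8,3],[0,0,0,0,17,-25,3],[0,0,0,0,29,-41,3],[0,0,0,0,40,-58,3],[0,0,0,0,46,-65,3]]'; python3 c.py p 0 0 90 -0.25;  python3 -c "
from h import *
s=ctrl.get_state();print(s['joint_pos'],s['ft_force'])"
```

```text
time_s: 13.7
tool_pos: [0.5079, -0.0925, 0.1105]
tcp_rot: [1.982, 1.738, 0.549]
ft_force: [0.3, 0.1, -1.4]
finger_gap: 0.092
time_s: 14.2
tool_pos: [0.4275, -0.0823, 0.1113]
tcp_rot: [1.98, 1.736, 0.549]
ft_force: [-0.0, -0.1, -2.4]
finger_gap: 0.091
time_s: 14.7
tool_pos: [0.4293, -0.0838, 0.1944]
tcp_rot: [1.974, 1.732, 0.551]
ft_force: [0.0, 0.4, -1.6]
finger_gap: 0.094
turn [ 0.004 -0.218  0.309] shift [-146.3  -15.    21.3]
up/fwd(disp x)/left in tool: [0.001, 0.577, -0.817] [-0.128, 0.81, 0.572] [0.992, 0.104, 0.074]
[-0.58884427 -0.50575708  2.34375095  0.37432189  0.77501385 -0.65638461] [ 0.01114641  0.37562926 -1.56717513]
```

```bash
python3 -m creep '[[0,-0.03,0.04,-20,-2,0,3],[0,-0.07,0.1,-46,-4,0,3],[0,-0.12,0.17,-75,-7,0,3],[0.002,-0.17,0.24,-105,-11,0,3],[0.004,-0.218,0.309,-130,-14,0,3]]'; python3 -m creep '[[0,0,0,0,0,0,3],[0,0,0,0,0,0,3],[0,0,0,0,0,0,3],[0,0,0,0,0,0,3],[0,0,0,0,0,0,3]]'; python3 c.py p 0 0 65 -0.25
python3 - <<'E'
from h import *
t=ctrl.camera("top")
s=ctrl.camera("scene")
k=lambda im,x,y,w,h,f:cv2.resize(im[y:y+h,x:x+w],None,fx=f,fy=f,interpolation=cv2.INTER_CUBIC)
cv2.imwrite("pics/pan.png",np.hstack([k(t,375,180,100,120,4),k(s,130,250,100,120,4)]))
E
```

```text
time_s: 15.2
tool_pos: [0.4005, -0.2125, 0.1861]
tcp_rot: [2.23, 1.304, 0.412]
ft_force: [1.0, 0.0, -2.4]
finger_gap: 0.092
time_s: 15.7
tool_pos: [0.4006, -0.2119, 0.1861]
tcp_rot: [2.229, 1.305, 0.412]
ft_force: [0.0, -0.7, -1.7]
finger_gap: 0.096
turn [ 0.001  0.002 -0.003] shift [-10.  -10.9  44.7]
up/fwd(disp x)/left in tool: [0.0, 0.574, -0.819] [0.25, 0.793, 0.556] [0.968, -0.205, -0.144]
```

View pics/pan.png

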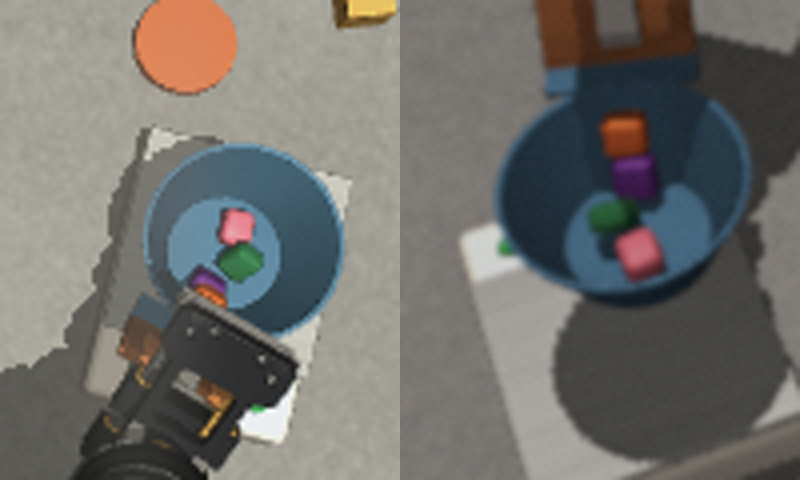

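All four stones are in the bowl. I'll cross-check the pan pose in the scene view, then go down.

```bash
python3 - <<'E'
from h import *
P=[0.4881,-0.2749,-0.2586]
print((proj("scene",W(P,[[70,70,48],[70,-70,48],[-70,70,48],[-70,-70,48]]))).round(1))
im=cv2.imread("pics/scene0.png")
cv2.imwrite("pics/sc.png",cv2.resize(im[280:395,135:245],None,fx=5,fy=5,interpolation=cv2.INTER_CUBIC))
E
```

```text
[[231.6 349.1]
 [163.4 373.3]
 [211.7 295.6]
 [147.6 316.7]]
```

View pics/sc.png

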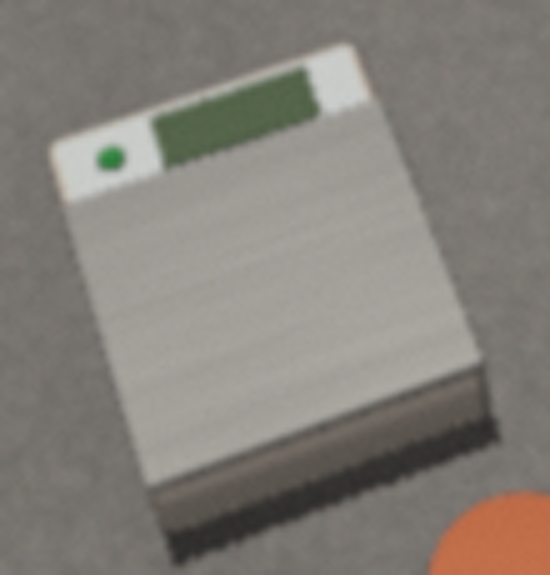

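```bash
python3 - <<'E'
from h import *
S=[[70,70,48],[70,-70,48],[-70,70,48],[-70,-70,48]]
T=[(412.7,212),(462.7,224.7),(399,263),(449,277)]; C=[(231.4,352.4),(165,377.6),(209.4,300),(148.6,320.6)]
a=[("top",s,t) for s,t in zip(S,T)]; c=[("scene",s,t) for s,t in zip(S,C)]
for o in(a+c,c): print(*fit(o,[.49,-.27,-.25]))
# bowl now: rim centre measured both views vs model
p,r=tool(); B=[0.4882,0.2913,-0.3576]; G=Ro.from_euler('z',-B[2]).apply(np.array([0.4044,0.3252,0.0782])-[B[0],B[1],0])
yaw=-.2586-.25; z=p-Ro.from_euler('z',yaw).apply(G); print("bowl model",z, proj("top",z+[0,0,.055]),(375+244/4,180+240/4),proj("scene",z+[0,0,.055]),(130+223/4,250+190/4))
E
```

```text
[ 0.49318104 -0.27799666 -0.24352274] [[-0.1 -1.1]
 [ 0.4 -0.4]
 [ 1.2 -2.6]
 [ 2.5 -2.7]
 [ 0.6 -1.3]
 [-1.  -1.2]
 [ 1.7 -2.3]
 [-1.6 -0.9]]
[ 0.49598699 -0.27926796 -0.24199634] [[ 0.9 -0. ]
 [-0.9  0.2]
 [ 1.8 -1.2]
 [-1.6  0.4]]
bowl model [ 0.47836964 -0.25820392  0.1079575 ] [[435.39621127 241.18560294]] (436.0, 240.0) [[185.13903041 293.85627959]] (185.75, 297.5)
```

```bash
sed -i 's/"p":\[.*\]}/"p":[0.4932,-0.2780,-0.2435]}/' c.py; python3 c.py p 0 0 58 -0.265
```

```text
turn [ 0.001  0.002 -0.003] shift [-10.  -10.2  53.9]
up/fwd(disp x)/left in tool: [0.0, 0.574, -0.819] [0.265, 0.789, 0.554] [0.964, -0.217, -0.152]
```

```bash
python3 -m creep '[[0,0,0,-3,-2,12,3],[0,0,0,-6,-5,25,3],[0,0,0,-9,-8,38,3],[0,0,0,-10,-10,50,3],[0,0,0,-10,-10,54,3]]'; python3 -m creep '[[0,0,0,0,-1,1,3],[0,0,0,0,-2,2.5,3],[0,0,0,0,-2.9,4.1,3],[0,0,0,0,-2.9,4.1,3],[0,0,0,0,-2.9,4.1,3]]'; python3 c.py p 0 0 48 -0.265
```

```text
time_s: 16.3
tool_pos: [0.4153, -0.2315, 0.1348]
tcp_rot: [2.232, 1.306, 0.412]
ft_force: [-0.0, 0.9, -3.2]
finger_gap: 0.091
time_s: 16.8
tool_pos: [0.4153, -0.2315, 0.1302]
tcp_rot: [2.231, 1.305, 0.412]
ft_force: [0.2, -1.1, -2.7]
finger_gap: 0.094
turn [-0.001  0.001 -0.003] shift [-0.3 -2.1  3.4]
up/fwd(disp x)/left in tool: [0.001, 0.573, -0.82] [0.265, 0.79, 0.553] [0.964, -0.218, -0.151]
```

```bash
python3 -m creep '[[0,0,0,0,-0.6,0.8,3],[0,0,0,0,-1.1,1.6,3],[0,0,0,0,-1.4,2,3],[0,0,0,0,-1.4,2,3],[0,0,0,0,-1.4,2,3]]'; python3 -m creep '[[0,0,0,0,-0.3,0.4,3],[0,0,0,0,-0.6,0.8,3],[0,0,0,0,-0.9,1.2,3],[0,0,0,0,-0.9,1.2,3],[0,0,0,0,-0.9,1.2,3]]';  python3 c.py p 0 0 48 -0.265
```

```text
time_s: 17.3
tool_pos: [0.4153, -0.2315, 0.1277]
tcp_rot: [2.231, 1.305, 0.412]
ft_force: [0.3, -0.7, -3.2]
finger_gap: 0.091
time_s: 17.8
tool_pos: [0.4153, -0.2315, 0.1261]
tcp_rot: [2.231, 1.305, 0.412]
ft_force: [0.8, -0.1, -2.0]
finger_gap: 0.092
turn [-0.001  0.001 -0.003] shift [-0.3  0.3  0.2]
up/fwd(disp x)/left in tool: [0.001, 0.573, -0.82] [0.265, 0.79, 0.552] [0.964, -0.218, -0.151]
```

```bash
python3 -m creep '[[0,0,0,0,-0.3,0.4,3],[0,0,0,0,-0.6,0.8,3],[0,0,0,0,-0.6,0.8,3],[0,0,0,0,-0.6,0.8,3],[0,0,0,0,-0.6,0.8,3]]'; python3 -m creep '[[0,0,0,0,-0.3,0.4,3],[0,0,0,0,-0.6,0.8,3],[0,0,0,0,-0.6,0.8,3],[0,0,0,0,-0.6,0.8,3],[0,0,0,0,-0.6,0.8,3]]'; python3 -c "
from h import *
for i in range(3):
  ctrl.camera('top'); s=ctrl.get_state(); print(s['ft_force'].round(2),s['torque'].round(2))"
```

```text
time_s: 18.3
tool_pos: [0.4153, -0.2315, 0.1252]
tcp_rot: [2.231, 1.305, 0.412]
ft_force: [0.8, 0.4, -1.0]
finger_gap: 0.101
time_s: 18.8
tool_pos: [0.4152, -0.2315, 0.1242]
tcp_rot: [2.231, 1.305, 0.412]
ft_force: [-0.3, -0.2, -2.8]
finger_gap: 0.092
[ 0.18 -0.07 -1.98] [ 0.25  0.64 -0.01]
[-0.05  1.1  -2.68] [ 0.22  0.66 -0.01]
[-0.02 -0.47 -2.73] [ 0.25  0.61 -0.04]
```

```bash
cat > f.py <<'E'
from h import *
a=[]
for i in range(3): ctrl.camera('top'); s=ctrl.get_state(); a.append(np.r_[s['ft_force'],s['torque']])
print(np.mean(a,0).round(2),s['tool_pos'].round(4))
E
python3 -m creep '[[0,0,0,0,-0.3,0.4,3],[0,0,0,0,-0.6,0.8,3],[0,0,0,0,-0.6,0.8,3],[0,0,0,0,-0.6,0.8,3],[0,0,0,0,-0.6,0.8,3]]' >/dev/null;python3 f.py;  python3 -m creep '[[0,0,0,0,-0.3,0.4,3],[0,0,0,0,-0.6,0.8,3],[0,0,0,0,-0.6,0.8,3],[0,0,0,0,-0.6,0.8,3],[0,0,0,0,-0.6,0.8,3]]'>/dev/null; python3 f.py
python3 - <<'E'
from h import *
s=ctrl.camera("scene");t=ctrl.camera("top")
k=lambda im,x,y,w,h,f:cv2.resize(im[y:y+h,x:x+w],None,fx=f,fy=f,interpolation=cv2.INTER_CUBIC)
cv2.imwrite("pics/down.png",np.hstack([k(t,375,180,100,120,4),k(s,130,250,100,120,4)]))
E
```

```text
[ 0.09  0.3  -0.09  0.03  0.32  0.04] [ 0.4155 -0.2318  0.1236]
[-1.87  2.18  5.78 -0.05  0.04  0.13] [ 0.4159 -0.2322  0.1234]
```

View pics/down.png

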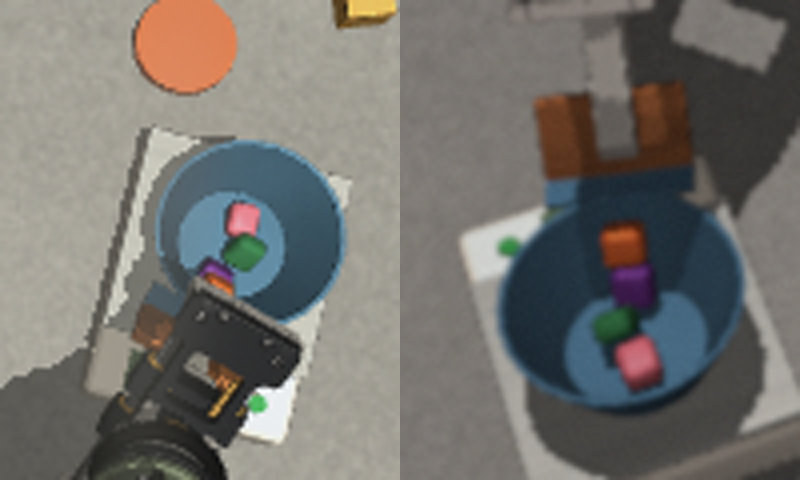

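The bowl is touching the pan (Fz has risen) with all the stones still in it. Checking centring before I release.

```bash
python3 - <<'E'
from h import *
P=[0.4932,-0.2780,-0.2435]
inv=lambda X:(Ro.from_euler('z',-P[2]).apply(X-np.array([P[0],P[1],0]))*1000).round(1)
print(inv(ray("top",(375+251/4,180+231/4),.103)),inv(ray("scene",(130+221/4,250+300/4),.103)))
E
```

```text
[  3.9  -0.8 103. ] [  9.6  -1.5 103. ]
```

```bash
python3 -m creep '[[0,0,0,0,0.3,-0.5,3],[0,0,0,0,0.3,-0.5,3],[0,0,0,0,0.3,-0.5,14],[0,0,0,0,0.3,-0.5,20],[0,0,0,0,0.3,-0.5,30]]';python3 -m creep '[[0,0,0,0,0,0,30],[0,0,0,0,0,0,40],[0,0,0,0,0,0,40],[0,0,0,0,0,0,40],[0,0,0,0,0,0,40]]'; python3 -m creep '[[0,0,0,0,0,-5,40],[0,0,0,0,0,-20,40],[0,0,0,0,0,-50,40],[0,0,0,0,0,-90,40],[0,0,0,0,0,-130,40]]'; python3 -m creep '[[0,0,0,0,0,0,40],[0,0,0,0,0,0,40],[0,0,0,0,0,0,40],[0,0,0,0,0,0,40],[0,0,0,0,0,0,40]]';python3 - <<'E'
from h import *
s=ctrl.camera("scene");t=ctrl.camera("top")
k=lambda im,x,y,w,h,f:cv2.resize(im[y:y+h,x:x+w],None,fx=f,fy=f,interpolation=cv2.INTER_CUBIC)
cv2.imwrite("pics/end.png",np.hstack([k(t,300,100,180,200,2.2),k(s,130,230,180,200,2.2)]))
cv2.imwrite("pics/end_full.png",s)
E
```

```text
time_s: 20.85
tool_pos: [0.4158, -0.2321, 0.1237]
tcp_rot: [2.229, 1.304, 0.412]
ft_force: [0.5, -0.2, 0.2]
finger_gap: 0.263
time_s: 21.35
tool_pos: [0.4158, -0.2321, 0.1237]
tcp_rot: [2.229, 1.304, 0.412]
ft_force: [1.2, 0.6, -0.4]
finger_gap: 0.427
time_s: 21.85
tool_pos: [0.3496, -0.1945, 0.2307]
tcp_rot: [2.23, 1.305, 0.412]
ft_force: [-0.2, -0.2, 0.6]
finger_gap: 0.429
time_s: 22.35
tool_pos: [0.3492, -0.1938, 0.2284]
tcp_rot: [2.235, 1.307, 0.411]
ft_force: [-0.2, 0.3, -0.4]
finger_gap: 0.425
```

No picture views remain, so I'll check numerically: bowl position, stone colours in the bowl, and image differences for the dial and the other objects.

```bash
python3 - <<'E'
from h import *
t0=cv2.imread("pics/top0.png"); t=ctrl.camera("top"); s=ctrl.camera("scene")
P=[0.4932,-0.2780,-0.2435]
inv=lambda X:(Ro.from_euler('z',-P[2]).apply(X-np.array([P[0],P[1],0]))*1000).round(1)
h=cv2.cvtColor(t,cv2.COLOR_BGR2HSV); m=cv2.inRange(h,(95,80,40),(112,255,255)); m[:190]=0;m[300:]=0;m[:,:390]=0;m[:,480:]=0
c=max(cv2.findContours(m,0,2)[0],key=cv2.contourArea); e=cv2.minEnclosingCircle(c); print("blue blob",e,cv2.boundingRect(c))
H=np.array([c for c in cv2.convexHull(c)[:,0] if c[1]<255]); 
x=[e[0][0],e[0][1],22]; f=least_squares(lambda q:np.hypot(H[:,0]-q[0],H[:,1]-q[1])-q[2],x,loss="soft_l1").x; print("rim fit",f,inv(ray("top",f[:2],.103)))
for nm,lo,hi in(("purple",(125,80,30),(150,255,255)),("pink",(160,60,120),(179,170,255)),("green",(60,90,30),(85,255,200)),("orange",(4,170,120),(15,255,255))):
    k=cv2.inRange(h,lo,hi); yy,xx=np.nonzero(k*(np.hypot(*(np.indices(k.shape)[::-1]-np.array(f[:2])[:,None,None]))<f[2])); print(nm,len(xx),xx.mean() if len(xx) else 0,yy.mean() if len(yy) else 0)
d=cv2.absdiff(t,t0).max(2)
for nm,(x,y) in dict(obelisk=(424,152),agate=(421,190),pyrite=(466,177),ammonite=(211,177),jar=(236,152),quartz=(167,188),brush=(320,272),bigbowl=(210,352)).items():
    w=28; print(nm,(d[y-w//2:y+w//2,x-w//2:x+w//2]>40).sum())
g=cv2.cvtColor(t,cv2.COLOR_BGR2GRAY)[145:165,313:335]; print(g)
E
```

```text
blue blob ((434.9433898925781, 241.4165496826172), 26.662992477416992) (412, 215, 49, 54)
rim fit [435.48472423 240.08857942  24.9192049 ] [ -3.5   3.4 103. ]
purple 19 428.7894736842105 246.94736842105263
pink 55 434.96363636363634 235.01818181818183
green 66 435.57575757575756 242.8939393939394
orange 42 428.45238095238096 252.8095238095238
obelisk 0
agate 0
pyrite 0
ammonite 0
jar 0
quartz 0
brush 0
bigbowl 251
[[235 235 195 155 150 148 148 148 147 149 148 148 148 148 148 147 148 148
  154 195 234 234]
 [235 196 154 149 147 148 147 146  93  92  56  53  54  90 118 146 148 147
  147 149 153 186]
 [196 151 147 147 147 148  94  47  35  35  29  30  29  35  39  66 117 147
  147 147 148 147]
 [153 149 147 118 117  66  33  26  26  27  26  26  25  26  26  28  37  90
  117 118 147 149]
 [151 149  65  40  39  31  30  29  30  29  28  28  28  26  28  28  28  34
   39  39  89 149]
 [149 149  57 138 139 138 138 138 138 138  38  28  30  29  30  30  29  28
   29  29  41 149]
 [148 149  57  97 107 106  95  94  93  93  37  33  32  31  32  31  32  32
   31  32  24 148]
 [149 149  58  50  51  50  48  
[... 478 characters left out ...]
3  20  20  21  20  21  19  21
   20  20  48 150]
 [150 151  85  33  30  31  30  31  31  31  31  31  31  31  31  30  30  30
   30  30  63 150]
 [150 149  82  30  31  31  32  31  32  31  32  32  31  32  31  31  30  32
   30  22 146 151]
 [151 149 147  45  31  31  31  32  31  31  32  32  32  31  33  32  31  31
   29 112 150 151]
 [152 151 149 145  32  34  32  32  32  33  32  32  31  31  31  33  33  29
   30 148 151 153]
 [152 152 151 150 112  29  34  32  32  32  33  32  33  32  33  33  27  45
  147 151 151 155]
 [150 151 151 150 149 114  49  29  41  36  38  35  33  37  30  21  78 146
  153 153 152 153]
 [128 151 151 151 151 149 149 114  49  31  29  16  16  78  79 147 150 152
  152 153 152 152]]
```

```bash
python3 - <<'E'
from h import *
for im in(cv2.imread("pics/top0.png"),ctrl.camera("top")):
    m=cv2.inRange(cv2.cvtColor(im,cv2.COLOR_BGR2HSV),(95,80,30),(112,255,255)); m[:310]=0;m[:,:165]=0;m[:,245:]=0;m[395:]=0
    c=max(cv2.findContours(m,0,2)[0],key=cv2.contourArea); print(cv2.boundingRect(c),cv2.minEnclosingCircle(c))
print(ctrl.get_state()["ft_force"],ctrl.get_state()["time_s"]); ctrl.sign_off()
E
```

```text
(169, 321, 72, 64) ((205.24095153808594, 354.8036193847656), 36.702796936035156)
(169, 321, 72, 64) ((205.33702087402344, 354.76519775390625), 36.791622161865234)
[-0.28974385  0.39422307  0.12500082] 22.6
the job is handed in; nothing more can be done
```

The job is done and handed in at 22.6 s of the 67 s allowed. I turned the dial from click 0 to click 4 (the green dot). Then I pushed the plate with the held bowl's rim, caught all four stones, stood the bowl on the scale's pan, let go and backed the arm away.

**Last checks:**
- **Bowl:** its rim centre is about 5 mm from the middle of the pan by the top camera. The two cameras disagreed by about 4–6 mm on where the pan and bowl are.
- **Stones:** all four colours show up inside the bowl, and the chute was empty after the push.
- **Dial:** the pointer's line in the top image fits click 4.
- **Other things:** the seven bystanders show no change in the top image, and the large bowl has not moved; the changed pixels there look like the arm's shadow.
- **Force:** the wrist reads about zero, so the robot is touching nothing.

**Not clean:**
- The bowl had shifted or tilted slightly in the grip by the time it reached the pan. It touched about 2.5 mm lower than expected and settled level when released.
- I had used all 12 picture views before the release, so I checked the final state by image measurements, not by eye.

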